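# Show the brass spinning form to the inspection camera

## Robot

A 6-joint arm with a two-finger parallel gripper is mounted at the origin on the work surface. World frame = base frame: x ahead of the robot, y to its left, z up, the work surface at z = 0. Lengths are in m, angles in rad, forces in N, time in s.
With the tool pointing down it reaches from about 0.375 to 0.9 m from the base axis. Payload 3.1 kg.
Tool frame: the origin (TCP) lies between the finger pads; the fingertips stand 22 mm ahead of it and the grasp point (between the pads) lies 3 mm ahead of it; z points along the fingers, y is the line along which they close (so a half turn about z gives the same grasp; the last joint's range is limited). The gripper opens to 87 mm and grips with 3 to 60 N. Pads are 19 mm wide; open, the fingers measure 117 mm over their backs; the gripper's body (75 mm by 190 mm) begins 51 mm behind the grasp point.
Start: joints at [-1.395, 0.527, 1.433, -0, 1.181, -0.178], TCP at [0.217, -0.586, 0.245] pointing down, gripper open.
Joint ranges: [-3.08, 3.08], [-0.75, 2.2], [0.22, 2.44], [-1.43, 4.57], [0, 2.65], [-2.85, 2.85]. Speed limits (rad/s): [2.79, 2.79, 3.14, 3.14, 3.14, 3.14].

## Interface

Orientations are given as a unit quaternion [x, y, z, w].
In Python, from rig import get_obs, camera, get_calibration, hand_in, cut_out gives the robot as it stands.
- The arm moves only by the shell command python3 -m inch 'ROWS' [OPENING] [FORCE]. ROWS is JSON, one flat list of numbers, 6 for each row, row after row: the shift along the tool's x, y, z scaled (see below), then the turn, a rotation vector about the tool's x, y, z scaled (see below). A call has 1 to 20 rows; each row is the pose to reach, as a shift and turn from the pose commanded when the call began, along the tool's axes at that moment; what a row does not reach only later rows make up. The controller multiplies each number of a shift by 0.08 m and each number of a turn by 90 degrees. A row lasts 1/12 s, in which the tool goes at most 41.7 mm and 7.16 degrees, less where a joint would pass 70% of its speed; a pose out of reach is approached as far as the arm can. A call with a number of a shift or a turn outside -1 to 1 is refused whole. A call with a gripper value outside its range is refused whole. OPENING is the finger opening in mm, from 0 to 87, set as the call begins (- or left out, the last holds). The fingers move at their own pace and stop on an object; FORCE is the grip in N (left out, the last holds). Time passes only in rows, so rows that repeat a pose let the fingers close. It gives the time, the measured TCP pose, the force, the opening and the grip force at its end, in the units of the state.
- get_obs(): the state, without advancing time (a new reading comes with each control period).
- camera(name): name is "scene" or "top"; returns the picture (480x640x3 uint8, red, green, blue); there is no depth.
- get_calibration(name): a dict with "vertical_fov" (degrees; the focal length in pixels is half the picture's height over the tangent of half this angle, whatever the lens; pixels are square), "cx", "cy" (the principal point, pixels), "D" ([k1, k2, p1, p2, k3] as OpenCV has them; the pictures are not rectified), "T" (4x4, takes a point from camera to world coordinates). Camera axes: x right, y down, z forward; pixel columns grow to the right and rows downward; lengths in m; the calibration is good to about 2 mm. A picture is of the moment at which its call begins. get_calibration takes no time and is no camera call.
- hand_in(): hands the job in; it is judged then, once.
Trained networks look in the newest picture that a camera, given by its name, has taken for a name from the list of things; names that differ only in an ending like _2 or _b are one class to them, and where a whole thing is asked for, a point or a joint stands for the part that bears it (a point fixed in the world has none). Each returns a list of dicts, best first, with "conf" (0 to 1); they miss things now and then, are a little off and sometimes report something else, mostly with a low value. They report only what shows in the picture. A call takes as long as a camera call.
- cut_out(camera, thing): "region" (480x640 bool, what is visible of it) and "bbox" ([left, top, right, bottom] in pixels, round what is visible of it).
The state is a dict: "time": time; "q": joint angles; "joint_velocities": joint speeds; "joint_torque": joint torques, N m; "position": TCP position; "tool_rot": TCP orientation; "ft_force": force on the tool from outside, world axes, zero at the start; "moment": the same for the moment, N m; "grip_width": finger opening in m; "grip_force": force on a finger pad.
Only numpy, scipy, OpenCV 4.12 (cv2) and the standard library are available. Lean on these libraries where they do the work, as an engineer would, in place of code of your own. Each camera call takes 0.05 s, during which the arm holds its last target. There are 200 camera calls.

## Task

Lift the brass form off its arbor and show its underside to the inspection camera: hold it in the air centred and square in front of the lens, underside towards the glass and 110 mm from it, turned so that the two flats of its hub face the two ends of the camera's blue housing. Do not touch the camera, and leave the other forms and everything else on the bench where they are. Finish while still holding the form there, steady in the gripper: do not put it down or let go.

Things in the scene. Friction and masses are not known exactly. Their poses are not given: they have to be found in the camera images.
- brass_form: Brass turned form, about 0.43 kg, upright on one of three arbors. Round flange 60 mm across, 14 mm high; on it a block hub 38 mm high (52 mm in all), 40 mm along the form's x, 30 mm along y; 22 mm bore right through along z. Origin: centre of the underside (flange face), z up through the hub. The two flats are the faces 30 mm apart, square to y; a half turn about z makes no difference.
- hub_top (a point): Centre of the top face of the brass form's hub, 52 mm above its origin along its z.
- steel_form: Form of the same shape and size in bright steel, loose on another arbor; to be left alone.
- dark_form: Form of the same shape and size in dark steel, loose on another arbor; to be left alone.
- arbor_board: Fixed wooden board, 130 mm (x) by 370 mm (y) by 20 mm high, with three upright steel arbors 18 mm in diameter that rise 36 mm above its top, at y = -130, 0 and +130 mm on its centre line. The forms stand on its top face with an arbor in the bore. Origin: centre of its underside.
- camera_stand: Fixed grey stand of the camera: foot 120 mm (x) by 150 mm (y) by 12 mm, two upright ears 90 mm high. Origin: centre of its underside; its -x side faces roughly to the robot.
- camera_head: Blue housing, 56 (x) by 112 (y) by 50 (z) mm, origin at its centre, on a stiff hinge 72 mm above the bench; lens barrel 52 mm across on top. z: line of sight, out of the lens, up and leaning 14 to 29 degrees to the robot; y: level, from end to end of the housing. Glass at z = 45 mm, so the form's underside belongs at (0, 0, 155) mm, form z along this z, form y along this y either way round.
- lens (a point): Centre of the lens glass, 45 mm from the camera head's origin along its z.
- oil_bottle: Yellow bottle with red cap, 60 mm in diameter and 170 mm tall, standing near the far edge of the bench; bystander. Origin: centre of its underside.
- wooden_form: Dark wooden cone-shaped form, 100 mm in diameter, 80 mm high, near the far edge; bystander. Origin: centre of its underside.
- blank_stack: Stack of aluminium discs, 110 mm in diameter, 45 mm high, on the left of the bench; bystander. Origin: centre of its underside.
- hammer: Hammer lying on the left of the bench; bystander.
- wrench: Wrench lying near the robot on the right; bystander.
- steel_ring: Steel ring 76 mm across, 22 mm high, lying near the robot; bystander. Origin: centre of its underside.

How it is judged:
On the way:
1. the brass form is lifted clear of its arbor in the gripper (z of brass_form in the frame of arbor_board above 0.058 m and contact force between the fingers and brass_form above 1 N), for 0.1 s.
At the end, for the whole second after the job is handed in: Held still in the fingers and clear of everything else: underside centred on the line of sight within 15 mm, facing the glass at 110 mm (within 15), axis within 8 degrees of it, flats within 10 degrees of facing the housing ends; other forms and camera not moved (x of brass_form in the frame of camera_head between -0.015 and 0.015 m and y of brass_form in the frame of camera_head between -0.015 and 0.015 m and z of brass_form in the frame of camera_head between 0.14 and 0.17 m and z of hub_top in the frame of camera_head above 0.18 m and angle between the z axis of brass_form and the z axis of camera_head, either way round below 0.14 rad and angle between the y axis of brass_form and the y axis of camera_head, either way round below 0.18 rad and height (world z) of brass_form above 0.12 m and contact force between the fingers and brass_form above 1 N and contact force between brass_form and camera_stand below 0.2 N and contact force between brass_form and arbor_board below 0.2 N and contact force between brass_form and steel_form below 0.2 N and contact force between brass_form and dark_form below 0.2 N and linear speed of brass_form below 0.02 m/s and angular speed of brass_form below 0.15 rad/s and distance of each of steel_form, dark_form from where it was at the start of the episode below 0.012 m and distance of lens from where it was at the start of the episode below 0.005 m); the arm keeps its last pose, push and grip.
It fails at once if the camera is touched by the robot or the form (over 1 N) or pushed round (contact force between any of the arm, the fingers, brass_form and camera_stand above 1 N or distance of lens from where it was at the start of the episode above 0.006 m).
It fails at once if another form is moved from its place (over 15 mm) (distance of any of steel_form, dark_form from where it was at the start of the episode above 0.015 m).
It fails at once if something else on the bench is moved (over 20 mm) (distance of any of oil_bottle, wooden_form, blank_stack, hammer, wrench, steel_ring from where it was at the start of the episode above 0.02 m).
It also fails if it takes over 34 s, if anything falls off the work surface, if the arm or the gripper's body presses on something with over 40 N, if the wrist force passes 120 N, or if a joint passes its speed limit or range.

## Working session

There is one attempt and no reset: what is moved stays moved. The work goes in short steps, Python scripts to look and compute and a shell command to move; the robot and the scene stay as the last step left them, time stands still between calls to the robot, and variables do not carry over. Pictures are saved under pics/ and viewed, at most 10 in all, crops included, and the job is handed in when it is done.

```bash
ls; mkdir -p pics; cat > look.py <<'E'
import numpy as np,cv2
from rig import *
E
python3 - <<'E'
from look import *
o=get_obs(); print({k:np.round(v,3).tolist() for k,v in o.items()})
ims=[]
for c in("scene","top"):
    im=camera(c); np.save(f'pics/{c}0.npy',im); cv2.imwrite(f'pics/{c}0.png',im[...,::-1])
    k=get_calibration(c); print(c,k['vertical_fov'],k['cx'],k['cy'],k['D'],np.round(k['T'],4).tolist())
    for t in("brass_form","steel_form","dark_form","camera_head","camera_stand","arbor_board"):
        print(t,[(round(d['conf'],2),np.round(d['bbox']).tolist(),int(d['region'].sum())) for d in cut_out(c,t)[:2]])
E
```

```text
pics
{'time': 0.0, 'q': [-1.395, 0.528, 1.434, -0.0, 1.181, -0.178], 'joint_velocities': [-0.0, 0.001, -0.002, 0.0, -0.001, 0.001], 'joint_torque': [-0.001, -44.005, -17.659, 0.063, 0.058, -0.0], 'position': [0.217, -0.585, 0.244], 'tool_rot': [0.984, 0.176, -0.0, -0.001], 'ft_force': [-0.054, -0.268, 0.282], 'moment': [0.045, -0.007, 0.033], 'grip_force': 0.0, 'grip_width': 0.087}
scene 47.595447854545974 313.55475308427975 251.33773542274892 [-0.03657515  0.          0.          0.          0.        ] [[0.7523, 0.4698, -0.4619, 1.1283], [0.6588, -0.5454, 0.5182, -0.5917], [-0.0085, -0.6941, -0.7198, 1.0336], [0.0, 0.0, 0.0, 1.0]]
brass_form [(0.6, [194.0, 348.0, 223.0, 381.0], 655), (0.24, [289.0, 211.0, 315.0, 238.0], 457)]
steel_form [(0.94, [232.0, 306.0, 261.0, 343.0], 617)]
dark_form [(0.74, [276.0, 275.0, 300.0, 307.0], 560)]
camera_head [(0.63, [384.0, 205.0, 411.0, 248.0], 909)]
camera_stand [(0.6, [372.0, 210.0, 423.0, 270.0], 2396)]
arbor_board [(0.68, [172.0, 274.0, 321.0, 408.0], 6487)]
top 42.546778134090324 314.1030134806315 236.17425216921762 [-0.17741519  0.          0.          0.          0.        ] [[-0.0185, -0.9881, 0.153, 0.3376], [-0.9997, 0.0203, 0.0099, 0.093], [-0.0129, -0.1527, -0.9882, 1.3378], [0.0, 0.0, 0.0, 1.0]]
brass_form [(0.58, [475.0, 220.0, 502.0, 246.0], 581)]
steel_form [(0.96, [418.0, 225.0, 446.0, 250.0], 606)]
dark_form [(0.58, [356.0, 228.0, 387.0, 256.0], 551)]
camera_head [(0.63, [190.0, 173.0, 247.0, 222.0], 1503)]
camera_stand [(0.84, [186.0, 162.0, 266.0, 242.0], 3677), (0.68, [356.0, 229.0, 388.0, 254.0], 590)]
arbor_board [(0.55, [345.0, 199.0, 515.0, 276.0], 8254)]
```

```bash
python3 - <<'E'
from look import *
s=cv2.imread('pics/scene0.png');t=cv2.imread('pics/top0.png')
cv2.imwrite('pics/a.png',cv2.resize(t[140:300,170:530],None,fx=2.2,fy=2.2,interpolation=cv2.INTER_CUBIC))
a=cv2.resize(s[180:420,160:440],None,fx=2.5,fy=2.5,interpolation=cv2.INTER_CUBIC)
cv2.imwrite('pics/b.png',a)
E
```

```text
(no output)
```

View pics/scene0.png

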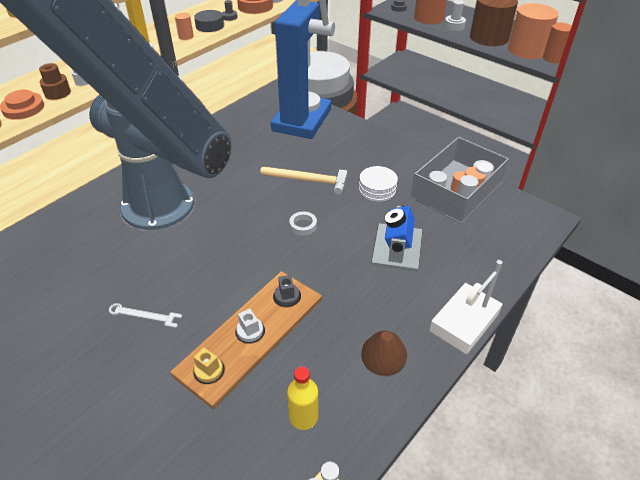

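View pics/a.png

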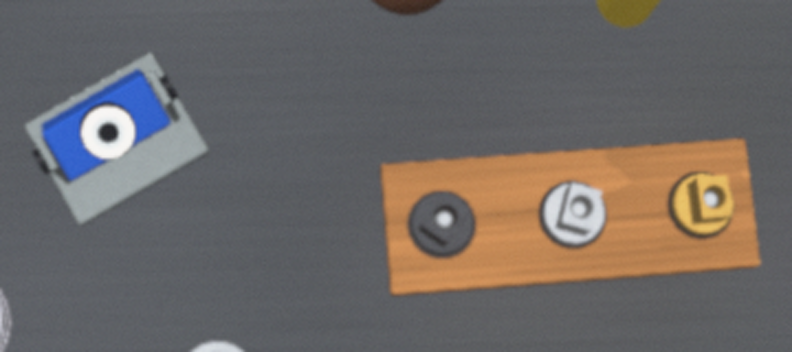

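View pics/b.png

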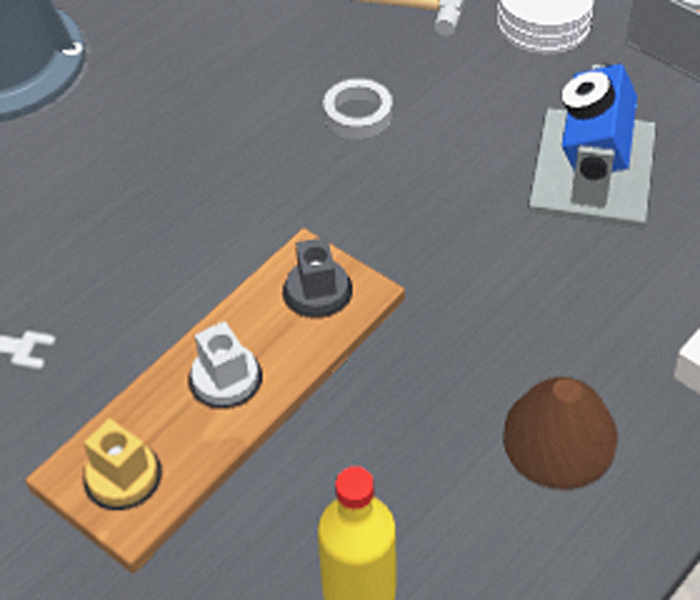

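The top view shows the brass form on the right end of the board (near 488,233). The camera is at upper left, with its white lens ring near (218,200). In the scene view, brass is at (208,365) and the camera at (398,230). Next I'll fit the given geometry to the silhouettes.

```bash
cat >> look.py <<'E'
from scipy.spatial.transform import Rotation as R
from scipy.optimize import minimize, differential_evolution
def proj(c,P):
    k=get_calibration(c);f=240/np.tan(np.radians(k['vertical_fov']/2))
    T=np.linalg.inv(k['T']);K=np.array([[f,0,k['cx']],[0,f,k['cy']],[0,0,1]])
    return cv2.projectPoints(np.asarray(P,float),cv2.Rodrigues(T[:3,:3])[0],T[:3,3],K,np.array(k['D']))[0][:,0]
def box(x,y,z0,z1): return np.array([[a,b,c] for a in(-x,x) for b in(-y,y) for c in(z0,z1)])
def cyl(r,z0,z1):
    a=np.linspace(0,2*np.pi,40,endpoint=False)
    return np.vstack([np.c_[r*np.cos(a),r*np.sin(a),0*a+z] for z in(z0,z1)])
def mask(c,parts,r,t,S=4,off=(0,0),wh=(640,480)):
    m=np.zeros((wh[1]*S,wh[0]*S),np.uint8)
    for p in parts:
        h=cv2.convexHull(((proj(c,p@r.T+t)+.5-off)*S).astype(np.float32))
        cv2.fillConvexPoly(m,np.round(h*16).astype(np.int32),1,shift=4)
    return m
FORM=[cyl(.03,0,.014),box(.02,.015,.014,.052)]
FOOT=[box(.06,.075,0,.012)]
HEAD=[box(.028,.056,-.025,.025),cyl(.026,.025,.045)]
def iou(regs,parts,r,t,S=4):
    s=0
    for c,g in regs.items():
        ys,xs=np.where(g);o=(xs.min()-15,ys.min()-15);wh=(np.ptp(xs)+30,np.ptp(ys)+30)
        G=cv2.resize(g[o[1]:o[1]+wh[1],o[0]:o[0]+wh[0]].astype(np.uint8),None,fx=S,fy=S,interpolation=cv2.INTER_NEAREST)
        m=mask(c,parts,r,t,S,o,wh)
        s+=(m&G).sum()/(m|G).sum()/len(regs)
    return s
def Rz(a): return R.from_euler('z',a).as_matrix()
def Rhead(yaw,tilt): return R.from_euler('ZY',[yaw,-tilt]).as_matrix()
E
cat > fit.py <<'E'
from look import *
rg={}
for c in("scene","top"):
    camera(c)
    for t in("brass_form","camera_head","camera_stand","arbor_board"):
        rg[t,c]=cut_out(c,t)[0]['region']
def ray(c,u):
    k=get_calibration(c);f=240/np.tan(np.radians(k['vertical_fov']/2));K=np.array([[f,0,k['cx']],[0,f,k['cy']],[0,0,1]])
    p=cv2.undistortPoints(np.array([[u]],float),K,np.array(k['D']))[0,0];return k['T'][:3,3],k['T'][:3,:3]@[*p,1]
def onplane(c,u,z):
    o,d=ray(c,u);return (o+d*(z-o[2])/d[2])[:2]
cen=lambda g:np.argwhere(g).mean(0)[::-1]
b0=onplane('top',cen(rg['brass_form','top']),.035); s0=onplane('top',cen(rg['camera_stand','top']),.04)
def go(f,b):
    r=differential_evolution(f,b,maxiter=25,popsize=10,seed=1,tol=1e-6);return r.x,r.fun
for cs in(("top","scene"),("top",),("scene",)):
    regs={c:rg['brass_form',c] for c in cs}
    p,f=go(lambda p:-iou(regs,FORM,Rz(p[2]),[p[0],p[1],.02]),[(b0[0]-.02,b0[0]+.02),(b0[1]-.02,b0[1]+.02),(0,np.pi)])
    print('brass',cs,np.round(p,4),np.degrees(p[2]).round(1),round(f,3))
    if len(cs)==2: B=p
# lens ring centroid
L={}
for c in("top","scene"):
    im=camera(c).astype(int);g=cv2.dilate(rg['camera_head',c].astype(np.uint8),np.ones((9,9)))>0
    w=g&(im.min(2)>190);h=cv2.convexHull(np.argwhere(w)[:,::-1].astype(np.float32))
    L[c]=cv2.fitEllipse(h);print('lens',c,L[c],w.sum())
o1,d1=ray('top',L['top'][0]);o2,d2=ray('scene',L['scene'][0])
q=np.linalg.lstsq(np.c_[d1,-d2],o2-o1,rcond=None)[0];l=(o1+d1*q[0]+o2+d2*q[1])/2;print('lens3d',l.round(4),'gap',np.linalg.norm(o1+d1*q[0]-o2-d2*q[1]).round(4))
regs={c:rg['camera_stand',c]|rg['camera_head',c] for c in("top","scene")}
def st(p): return -iou({'top':rg['camera_stand','top']|rg['camera_head','top'],'scene':regs['scene']},
   [x@Rhead(p[2],p[3]).T+np.r_[p[0],p[1],.072] for x in HEAD]+[FOOT[0]@Rz(p[2]).T+np.r_[p[0],p[1],0]],np.eye(3),np.zeros(3))
y0=cv2.minAreaRect(np.array([onplane('top',u,.006) for u in np.argwhere(regs['top'])[:,::-1]],np.float32)*1000);print(y0)
bd=[(l[0]-.02,l[0]+.05),(l[1]-.04,l[1]+.04),(-1.2,1.2),(.2,.54)]
H,f=go(lambda p:st(p)+30*np.sum((Rhead(p[2],p[3])@[0,0,.045]+[p[0],p[1],.072]-l)[:2]**2)*100,bd)
print('head',H.round(4),np.degrees(H[2:]),f,'lens pred',Rhead(H[2],H[3])@[0,0,.045]+[H[0],H[1],.072])
np.savez('fit.npz',B=B,H=H,l=l)
tiles=[]
for c in("top","scene"):
    im=camera(c)[...,::-1]
    for P,parts in(('b',[(x,Rz(B[2]),np.r_[B[:2],.02]) for x in FORM]),('h',[(x,Rhead(H[2],H[3]),np.r_[H[:2],.072]) for x in HEAD]+[(FOOT[0],Rz(H[2]),np.r_[H[:2],0])])):
        u=proj(c,parts[0][2][None])[0].astype(int);w=(25,19) if P=='b' else (48,36)
        a,b=u[0]-w[0],u[1]-w[1]-5;s=400/(2*w[0]);t=cv2.resize(im[b:b+2*w[1],a:a+2*w[0]],(400,300),interpolation=cv2.INTER_CUBIC)
        for x,r,tt in parts:
            q=(proj(c,x@r.T+tt)+.5-[a,b])*s
            if len(x)==8: E=[(i,j) for i in range(8) for j in range(i) if bin(i^j).count('1')==1]
            else: E=[(i+k,(i+1)%40+k) for i in range(40) for k in(0,40)]
            for i,j in E: cv2.line(t,tuple(int(v) for v in q[i]),tuple(int(v) for v in q[j]),(0,0,255) if len(x)==8 else (0,255,0),1)
        tiles.append(t)
cv2.imwrite('pics/ov.png',np.vstack([np.hstack(tiles[:2]),np.hstack(tiles[2:])]))
E
time python3 fit.py
```

```text
Traceback (most recent call last):
  File "fit.py", line 18, in <module>
    p,f=go(lambda p:-iou(regs,FORM,Rz(p[2]),[p[0],p[1],.02]),[(b0[0]-.02,b0[0]+.02),(b0[1]-.02,b0[1]+.02),(0,np.pi)])
        ~~^^^^^^^^^^^^^^^^^^^^^^^^^^^^^^^^^^^^^^^^^^^^^^^^^^^^^^^^^^^^^^^^^^^^^^^^^^^^^^^^^^^^^^^^^^^^^^^^^^^^^^^^^^^
  File "fit.py", line 15, in go
    r=differential_evolution(f,b,maxiter=25,popsize=10,seed=1,tol=1e-6);return r.x,r.fun
  File "fit.py", line 18, in <lambda>
    p,f=go(lambda p:-iou(regs,FORM,Rz(p[2]),[p[0],p[1],.02]),[(b0[0]-.02,b0[0]+.02),(b0[1]-.02,b0[1]+.02),(0,np.pi)])
                     ~~~^^^^^^^^^^^^^^^^^^^^^^^^^^^^^^^^^^^^
  File "look.py", line 27, in iou
    m=mask(c,parts,r,t,S,o,wh)
  File "look.py", line 16, in mask
    h=cv2.convexHull(((proj(c,p@r.T+t)+.5-off)*S).astype(np.float32))
                       ~~~~^^^^^^^^^^^
  File "look.py", line 6, in proj
    k=get_calibration(c);f=240/np.tan(np.radians(k['vertical_fov']/2))
ValueError: time passes only in moves, steps and waits

real	0m12.639s
user	0m6.343s
sys	0m0.679s
```

```bash
sed -i 's/^from rig import \*/from rig import *\nfrom functools import lru_cache\nget_calibration=lru_cache(None)(get_calibration)/' look.py
time python3 fit.py
```

```text
brass ('top', 'scene') [ 0.5402 -0.2752  0.123 ] 7.0 -0.874
brass ('top',) [ 0.541  -0.2746  0.1002] 5.7 -0.866
brass ('scene',) [ 0.5383 -0.2755  0.0839] 4.8 -0.919
lens top ((218.7646942138672, 199.90625), (23.3542423248291, 23.662817001342773), 102.41738891601562) 359
lens scene ((377.7267150878906, 182.44210815429688), (34.16991424560547, 40.27387619018555), 93.83482360839844) 818
lens3d [0.576  0.2739 0.2188] gap 0.0191
((621.39990234375, 309.513916015625), (126.26388549804688, 156.7596893310547), 30.375410079956055)
head [0.5957 0.288  0.6251 0.5392] [35.81602168 30.89591152] -0.4577780180238405 lens pred [0.57698054 0.27448312 0.11061457]
real	0m19.742s
user	0m16.541s
sys	0m7.249s
```

View pics/ov.png

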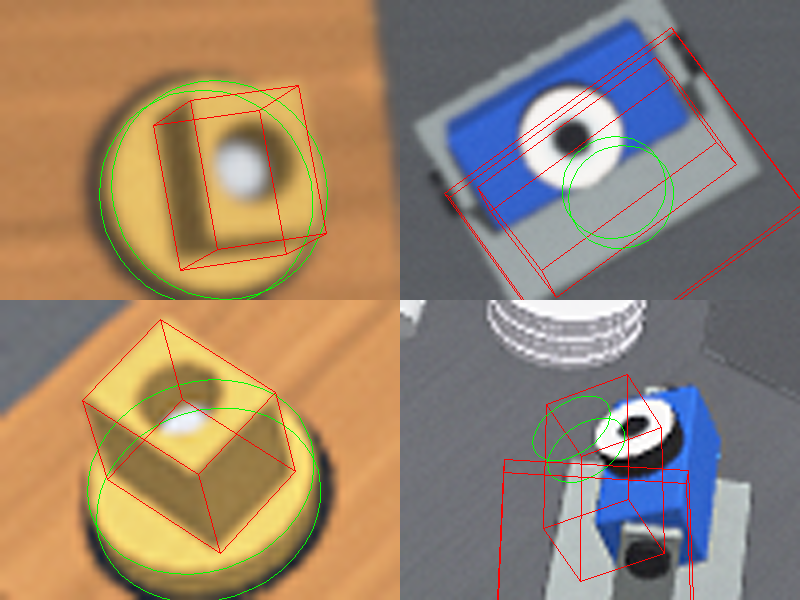

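The overlay fits brass to about 1 mm. The camera fit went wrong because the scene ring mask picked up white discs. I'll refit the camera from the foot corners read in the pictures plus a properly isolated lens ring.

```bash
cat > fit2.py <<'E'
from look import *
from scipy.optimize import least_squares
ft=np.array([[25,127],[152,53],[207,150],[80,223]])/2.2+[170,140]-.3
fs=np.array([[655,122],[647,220],[530,208]])/2.5+[160,180]-.3
L={}
for c,g in(("top",(218.8,199.9)),("scene",(394,217))):
    im=np.load(f'pics/{c}0.npy').astype(int)
    w=(im.min(2)>150).astype(np.uint8);n,lab,stt,ce=cv2.connectedComponentsWithStats(w)
    i=1+np.argmin(np.linalg.norm(ce[1:]-g,axis=1));L[c]=cv2.fitEllipse(cv2.convexHull(np.argwhere(lab==i)[:,::-1].astype(np.float32)))
    print(c,L[c],stt[i])
# foot corners: camera -y side is right in top picture
C=np.array([[.06,.075,.012],[.06,-.075,.012],[-.06,-.075,.012],[-.06,.075,.012]])
def res(p,w=1):
    F=C@Rz(p[2]).T+[p[0],p[1],0];l=Rhead(p[2],p[3])@[0,0,.045]+[p[0],p[1],.072]
    return np.r_[(proj('top',F)-ft).ravel(),(proj('scene',F[[1,2,3]][[0,1,2]])-fs).ravel()*w,
      2*(proj('top',l[None])[0]-L['top'][0]),2*w*(proj('scene',l[None])[0]-L['scene'][0])]
# scene corners: identify by nearest
F0=C@Rz(.52).T+[.62,.3095,0];print('scene proj',proj('scene',F0).round(),fs.round(),'top',proj('top',F0).round(),ft.round())
for w in(0,1):
    r=least_squares(lambda p:res(p,w),[.62,.31,.52,.35]);print(w,r.x.round(4),np.degrees(r.x[2:]).round(1),res(r.x).reshape(-1,2).round(1).tolist())
np.save('H.npy',r.x)
H=r.x;Rh=Rhead(H[2],H[3]);tiles=[]
for c in("top","scene"):
    im=np.load(f'pics/{c}0.npy')[...,::-1]
    u=proj(c,np.array([[H[0],H[1],.06]]))[0].astype(int);a,b=u[0]-40,u[1]-40;t=cv2.resize(im[b:b+80,a:a+80],(400,400),interpolation=cv2.INTER_CUBIC)
    for x,r_,tt in [(x,Rh,np.r_[H[:2],.072]) for x in HEAD]+[(FOOT[0],Rz(H[2]),np.r_[H[:2],0])]:
        q=(proj(c,x@r_.T+tt)+.5-[a,b])*5
        E=[(i,j) for i in range(8) for j in range(i) if bin(i^j).count('1')==1] if len(x)==8 else [(i+k,(i+1)%40+k) for i in range(40) for k in(0,40)]
        for i,j in E: cv2.line(t,tuple(int(v) for v in q[i]),tuple(int(v) for v in q[j]),(0,0,255) if len(x)==8 else (0,255,0),1)
    tiles.append(t)
cv2.imwrite('pics/ov2.png',np.hstack(tiles))
E
python3 fit2.py
```

```text
top ((226.05848693847656, 211.37380981445312), (49.07304000854492, 70.93537902832031), 59.648006439208984) [ 197  188   66   52 1470]
scene ((393.6840515136719, 215.19271850585938), (12.003216743469238, 20.110937118530273), 64.92794799804688) [385 209  19  14 169]
scene proj [[421. 227.]
 [418. 267.]
 [371. 261.]
 [377. 221.]] [[422. 228.]
 [418. 268.]
 [372. 263.]] top [[179. 198.]
 [237. 164.]
 [264. 209.]
 [205. 244.]] [[181. 197.]
 [239. 164.]
 [264. 208.]
 [206. 241.]]
0 [0.6228 0.3076 0.5135 1.1768] [29.4 67.4] [[-0.8, -0.9], [-0.2, -0.9], [1.3, 0.2], [-0.2, 1.4], [-3.7, 39.6], [-47.6, -6.4], [6.4, -40.8], [-0.1, 0.0], [-19.4, 10.8]]
1 [0.6242 0.3187 0.8091 0.9854] [46.4 56.5] [[-6.1, 11.1], [-17.3, -3.9], [-3.6, -12.8], [7.2, 3.6], [7.3, 32.7], [-35.8, -3.1], [1.3, -38.5], [-5.3, -12.4], [-9.4, 8.7]]
```

View pics/ov2.png

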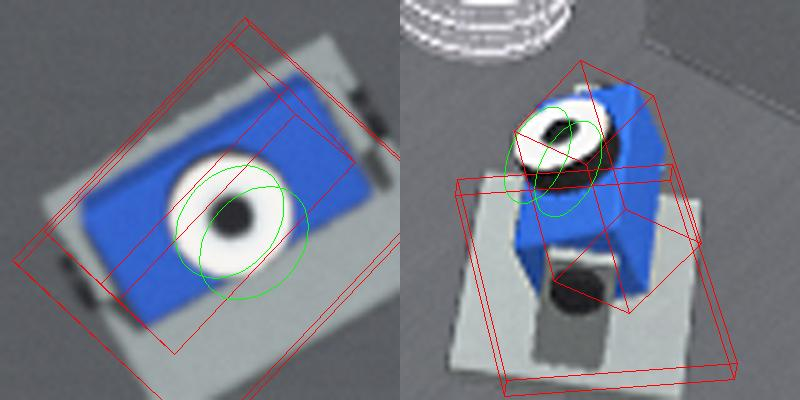

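```bash
sed -i 's/im.min(2)>150/im.min(2)>(205 if c=="top" else 165)/; s/F\[\[1,2,3\]\]\[\[0,1,2\]\]/F[:3]/' fit2.py
python3 fit2.py
```

```text
top ((218.71783447265625, 199.79786682128906), (23.00577735900879, 23.185527801513672), 78.86183166503906) [207 189  24  23 341]
scene ((393.7098693847656, 215.26173400878906), (11.872008323669434, 19.78333854675293), 66.07574462890625) [385 209  18  14 160]
scene proj [[421. 227.]
 [418. 267.]
 [371. 261.]
 [377. 221.]] [[422. 228.]
 [418. 268.]
 [372. 263.]] top [[179. 198.]
 [237. 164.]
 [264. 209.]
 [205. 244.]] [[181. 197.]
 [239. 164.]
 [264. 208.]
 [206. 241.]]
0 [0.6227 0.3078 0.5128 0.4272] [29.4 24.5] [[-0.9, -0.9], [-0.3, -0.9], [1.2, 0.3], [-0.3, 1.5], [0.4, -0.5], [-0.5, 0.4], [-0.8, -1.6], [0.1, -0.0], [0.4, -0.9]]
1 [0.6232 0.3078 0.5198 0.4421] [29.8 25.3] [[-0.9, -0.8], [-0.5, -1.2], [1.3, -0.2], [0.0, 1.3], [0.3, -0.5], [-0.2, 0.4], [-0.5, -1.4], [0.6, -0.1], [0.2, -0.5]]
```

View pics/ov2.png

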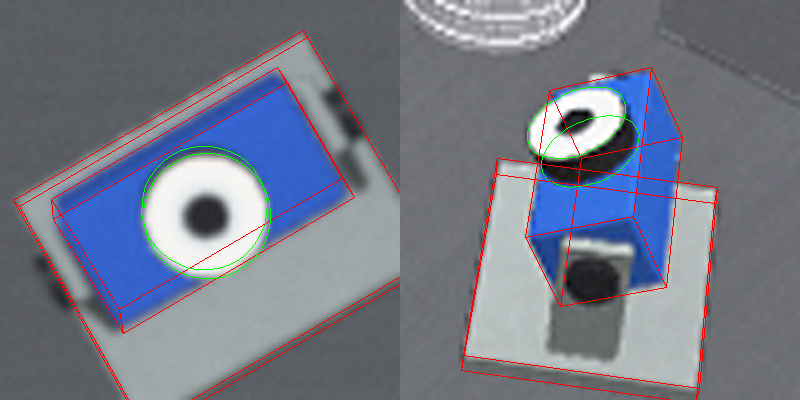

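The overlay now matches the camera: yaw about 29.6°, tilt about 25°, head origin at (0.623, 0.308, 0.072). I'll move to above the brass form.

```bash
cat > go.py <<'E'
import sys
from look import *
B=np.load('fit.npz')['B'];H=np.load('H.npy')
def rows(tp,tR):
    o=get_obs();r=R.from_quat(o['tool_rot'])
    print('pos',o['position'].round(4) if hasattr(o['position'],'round') else np.round(o['position'],4),'q',np.round(o['q'],2),'grip',round(o['grip_width'],4),round(o['grip_force'],1),'t',round(o['time'],2),'F',np.round(o['ft_force'],1))
    print('shift',np.round(r.inv().apply(np.array(tp)-o['position'])/.08,3),'turn',np.round((r.inv()*R.from_matrix(tR)).as_rotvec()/(np.pi/2),3))
D=np.diag([1,-1,-1.])
if __name__=='__main__':
    if sys.argv[1]=='b': rows([B[0],B[1],float(sys.argv[2])],Rz(np.radians(6))@D)
    else:
        Rh=Rhead(H[2],H[3]);h=float(sys.argv[2]);up=float(sys.argv[3]) # h: TCP above the underside
        rows(Rh@[0,0,.155+h+up]+[H[0],H[1],.072],Rh@D)
E
python3 -m inch '[0.3,-0.13,0,0,0,0,0.65,-0.28,0,0,0,0,1,-0.43,0,0,0,0]' 87
python3 -m inch '[0.4,-0.17,0,0,0,0,0.8,-0.34,0,0,0,0,1,-0.43,0,0,0,0]'
python3 -m inch '[0.4,-0.17,0,0,0,0,0.8,-0.34,0,0,0,0,1,-0.43,0,0,0,0]'
python3 -m inch '[0.4,-0.17,0,0,0,0,0.8,-0.34,0,0,0,0,1,-0.43,0,0,0,0]'
python3 -m inch '[0.4,-0.17,0,0,0,0.07,0.8,-0.34,0,0,0,0.13,1,-0.43,0,0,0,0.16,1,-0.43,0,0,0,0.16,1,-0.43,0,0,0,0.16]'
python3 go.py b 0.16
```

```text
time: 2.15
position: [0.2804, -0.5258, 0.2444]
tool_rot: [0.984, 0.175, 0.0, 0.0]
ft_force: [0.2, 0.6, 0.4]
grip_width: 0.087
grip_force: 0.0
time: 2.4
position: [0.3455, -0.4629, 0.2446]
tool_rot: [0.984, 0.177, 0.001, -0.001]
ft_force: [-0.5, -0.4, 0.3]
grip_width: 0.0866
grip_force: 0.0
time: 2.65
position: [0.4085, -0.4031, 0.2447]
tool_rot: [0.984, 0.177, 0.001, -0.001]
ft_force: [0.1, -0.4, 0.1]
grip_width: 0.0873
grip_force: 0.0
time: 2.9
position: [0.4716, -0.3432, 0.2447]
tool_rot: [0.984, 0.177, 0.001, -0.0]
ft_force: [-0.3, -1.1, 0.5]
grip_width: 0.0871
grip_force: 0.0
time: 3.32
position: [0.5329, -0.285, 0.2445]
tool_rot: [0.999, 0.053, -0.0, 0.0]
ft_force: [-0.6, 0.1, -0.2]
grip_width: 0.0869
grip_force: 0.0
pos [ 0.5329 -0.285   0.2445] q [-0.68  0.5   1.49 -0.    1.16  0.79] grip 0.0869 0.0 t 3.32 F [-0.6  0.1 -0.2]
shift [ 0.105 -0.112  1.056] turn [0.    0.    0.001]
```

```bash

python3 -m inch '[0.05,-0.05,0.3,0,0,0,0.1,-0.11,0.65,0,0,0,0.105,-0.112,1,0,0,0,0.105,-0.112,1,0,0,0]'
python3 -m inch '[0,0,0.25,0,0,0,0,0,0.5,0,0,0,0,0,0.5,0,0,0]'
python3 go.py b 0.06
python3 - <<'E'
from look import *
ti=[]
for c in('top','scene'):
    im=camera(c)[...,::-1].copy();u=proj(c,[[.54,-.275,.08]])[0].astype(int)
    ti.append(cv2.resize(im[u[1]-40:u[1]+40,u[0]-40:u[0]+40],(400,400),interpolation=cv2.INTER_CUBIC))
cv2.imwrite('pics/c.png',np.hstack(ti))
E
```

```text
time: 3.65
position: [0.5359, -0.2748, 0.1595]
tool_rot: [0.999, 0.051, -0.005, -0.003]
ft_force: [-0.4, 1.0, -0.5]
grip_width: 0.0869
grip_force: 0.0
time: 3.9
position: [0.5376, -0.2761, 0.1224]
tool_rot: [0.999, 0.051, -0.002, -0.002]
ft_force: [-0.6, 0.5, -0.8]
grip_width: 0.0872
grip_force: 0.0
pos [ 0.5376 -0.2761  0.1224] q [-0.66  0.66  1.58 -0.    0.9   0.81] grip 0.0872 0.0 t 3.9 F [-0.6  0.5 -0.8]
shift [ 0.038 -0.004  0.78 ] turn [-0.002  0.003 -0.001]
```

View pics/c.png

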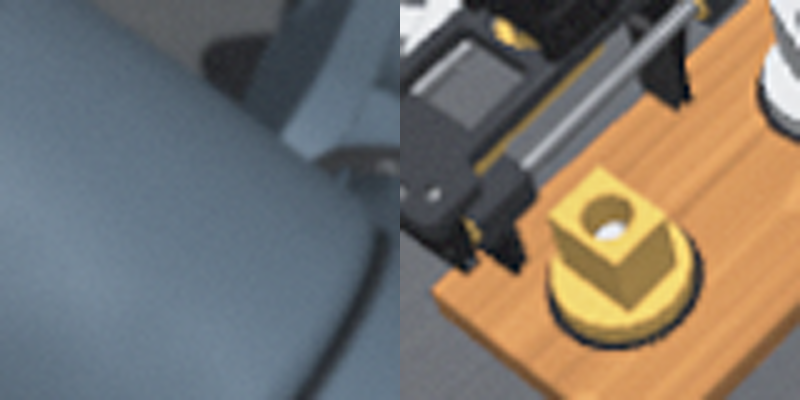

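The open fingers straddle the hub in the scene view (hub top at about (607,215) in the crop), so I'll go down.

```bash

python3 -m inch '[0.03,0,0.25,0,0,0,0.03,0,0.5,0,0,0,0.03,0,0.7,0,0,0,0.03,0,0.78,0,0,0,0.03,0,0.78,0,0,0,0.03,0,0.78,0,0,0]'
python3 go.py b 0.06
```

```text
time: 4.5
position: [0.543, -0.2766, 0.0635]
tool_rot: [0.999, 0.052, 0.001, 0.001]
ft_force: [0.2, 0.1, -0.3]
grip_width: 0.0873
grip_force: 0.0
pos [ 0.543  -0.2766  0.0635] q [-0.65  0.75  1.6  -0.    0.79  0.81] grip 0.0873 0.0 t 4.5 F [ 0.2  0.1 -0.3]
shift [-0.032 -0.02   0.044] turn [ 0.001 -0.001 -0.001]
```

```bash

python3 -m inch '[-0.03,-0.02,0.03,0,0,0,-0.03,-0.02,0.03,0,0,0,-0.03,-0.02,0.03,0,0,0]'
python3 -m inch '[0,0,0,0,0,0,0,0,0,0,0,0,0,0,0,0,0,0,0,0,0,0,0,0,0,0,0,0,0,0,0,0,0,0,0,0,0,0,0,0,0,0,0,0,0,0,0,0,0,0,0,0,0,0,0,0,0,0,0,0]' 15 30
python3 go.py b 0.06
```

```text
time: 4.75
position: [0.5399, -0.2746, 0.0607]
tool_rot: [0.999, 0.052, 0.0, 0.0]
ft_force: [0.1, 0.3, 0.5]
grip_width: 0.087
grip_force: 0.0
time: 5.58
position: [0.5398, -0.2745, 0.0597]
tool_rot: [0.999, 0.052, 0.0, 0.0]
ft_force: [0.4, 0.2, -0.4]
grip_width: 0.0299
grip_force: 29.7
pos [ 0.5398 -0.2745  0.0597] q [-0.65  0.75  1.61 -0.    0.78  0.81] grip 0.0299 29.7 t 5.58 F [ 0.4  0.2 -0.4]
shift [ 0.005  0.009 -0.003] turn [ 0.    -0.    -0.001]
```

```bash

python3 -m inch '[0,0,-0.1,0,0,0,0,0,-0.25,0,0,0,0,0,-0.45,0,0,0,0,0,-0.7,0,0,0,0,0,-1,0,0,0]' - 40
python3 -m inch '[0,0,-0.3,0,0,0,0,0,-0.65,0,0,0,0,0,-1,0,0,0]'
python3 -m inch '[0,0,-0.3,0,0,0,0,0,-0.65,0,0,0,0,0,-0.9,0,0,0,0,0,-1,0,0,0]'
python3 go.py h 0.0397 0.05
```

```text
time: 6.0
position: [0.5385, -0.2735, 0.1399]
tool_rot: [0.999, 0.052, -0.001, -0.001]
ft_force: [-0.4, -0.2, -4.7]
grip_width: 0.0298
grip_force: 39.7
time: 6.25
position: [0.5388, -0.2736, 0.2211]
tool_rot: [0.999, 0.052, -0.001, -0.001]
ft_force: [0.7, 0.2, -5.3]
grip_width: 0.0298
grip_force: 39.7
time: 6.58
position: [0.5405, -0.2748, 0.304]
tool_rot: [0.999, 0.052, 0.002, 0.002]
ft_force: [1.0, -0.4, -3.9]
grip_width: 0.0298
grip_force: 39.7
pos [ 0.5405 -0.2748  0.304 ] q [-0.65  0.44  1.41  0.    1.28  0.81] grip 0.0298 39.7 t 6.58 F [ 1.  -0.4 -3.9]
shift [ 0.584 -6.608  0.111] turn [ 0.062  0.275 -0.26 ]
```

```bash

python3 -m inch '[0.02,-0.25,0,0,0,0,0.05,-0.6,0,0,0,0,0.09,-1,0,0,0,0]'
python3 -m inch '[0.03,-0.38,0,0,0,0,0.06,-0.75,0,0,0,0,0.09,-1,0,0,0,0]'
python3 -m inch '[0.03,-0.38,0,0,0,0,0.06,-0.75,0,0,0,0,0.09,-1,0,0,0,0]'
python3 -m inch '[0.03,-0.38,0,0,0,0,0.06,-0.75,0,0,0,0,0.09,-1,0,0,0,0]'
python3 -m inch '[0.03,-0.38,0,0,0,0,0.06,-0.75,0,0,0,0,0.09,-1,0,0,0,0]'
python3 -m inch '[0.03,-0.38,0,0,0,0,0.06,-0.75,0,0,0,0,0.09,-0.92,0,0,0,0,0.09,-1,0,0,0,0,0.09,-1,0,0,0,0]' | head -3
python3 go.py h 0.0397 0.05
```

```text
time: 6.83
position: [0.5375, -0.194, 0.2992]
tool_rot: [0.999, 0.05, -0.001, -0.0]
ft_force: [-0.1, 1.0, -4.7]
grip_width: 0.0297
grip_force: 39.7
time: 7.08
position: [0.5355, -0.1104, 0.2988]
tool_rot: [0.999, 0.052, -0.002, -0.002]
ft_force: [0.1, 0.3, -3.7]
grip_width: 0.03
grip_force: 39.7
time: 7.33
position: [0.5344, -0.0304, 0.2989]
tool_rot: [0.999, 0.052, -0.002, -0.001]
ft_force: [-0.7, -0.4, -4.6]
grip_width: 0.0295
grip_force: 39.7
time: 7.58
position: [0.5333, 0.0496, 0.2989]
tool_rot: [0.999, 0.052, -0.002, -0.001]
ft_force: [0.2, -0.6, -4.8]
grip_width: 0.0299
grip_force: 39.7
time: 7.83
position: [0.5323, 0.1297, 0.2989]
tool_rot: [0.999, 0.052, -0.002, -0.001]
ft_force: [0.2, -0.0, -4.9]
grip_width: 0.0298
grip_force: 39.7
time: 8.25
position: [0.5322, 0.2083, 0.2991]
tool_rot: [0.999, 0.053, -0.001, 0.0]
pos [0.5322 0.2083 0.2991] q [ 0.18  0.4   1.5  -0.    1.25  1.64] grip 0.03 39.7 t 8.25 F [ 0.2 -0.3 -5.4]
shift [ 0.065 -0.59   0.073] turn [ 0.058  0.279 -0.259]
```

```bash

python3 -m inch '[0.01,-0.09,0,0.01,0.04,-0.037,0.02,-0.18,0.01,0.02,0.09,-0.08,0.03,-0.28,0.02,0.03,0.14,-0.13,0.04,-0.38,0.04,0.04,0.19,-0.18,0.05,-0.5,0.06,0.05,0.24,-0.22,0.065,-0.59,0.07,0.058,0.279,-0.259,0.065,-0.59,0.07,0.058,0.279,-0.259,0.065,-0.59,0.07,0.058,0.279,-0.259,0.065,-0.59,0.07,0.058,0.279,-0.259]' |head -3
python3 go.py h 0.0397 0.0
```

```text
time: 9.0
position: [0.5341, 0.2538, 0.2944]
tool_rot: [0.943, 0.248, 0.213, -0.055]
pos [0.5341 0.2538 0.2944] q [0.19 0.29 1.78 0.22 0.66 1.09] grip 0.0294 39.7 t 9.0 F [ 0.3  0.1 -5.2]
shift [-0.014 -0.035  0.636] turn [ 0.002 -0.001 -0.003]
```

```bash

python3 -m inch '[0,-0.01,0.1,0,0,0,-0.01,-0.02,0.25,0,0,0,-0.01,-0.03,0.4,0,0,0,-0.014,-0.035,0.52,0,0,0,-0.014,-0.035,0.6,0,0,0,-0.014,-0.035,0.63,0,0,0,-0.014,-0.035,0.63,0,0,0,-0.014,-0.035,0.63,0,0,0,-0.014,-0.035,0.63,0,0,0]' |head -3
python3 go.py h 0.0397 0.0
cat > chk.py <<'E'
from look import *
H=np.load('H.npy');Rh=Rhead(H[2],H[3]);o=get_obs();Rt=R.from_quat(o['tool_rot']).as_matrix()
D=np.diag([1,-1,-1.]);Rf=Rt@D;tf=np.array(o['position'])-Rf[:,2]*.0397
ti=[]
for c in('scene','top'):
    im=camera(c)[...,::-1].copy();u=proj(c,(tf+[0,0,-.04])[None])[0].astype(int);a,b=u[0]-45,u[1]-45
    t=cv2.resize(im[b:b+90,a:a+90],(400,400),interpolation=cv2.INTER_CUBIC)
    for x,r_,tt in [(x,Rf,tf) for x in FORM]+[(x,Rh,np.r_[H[:2],.072]) for x in HEAD]:
        q=(proj(c,x@r_.T+tt)+.5-[a,b])*400/90
        E=[(i,j) for i in range(8) for j in range(i) if bin(i^j).count('1')==1] if len(x)==8 else [(i+k,(i+1)%40+k) for i in range(40) for k in(0,40)]
        for i,j in E: cv2.line(t,tuple(int(v) for v in q[i]),tuple(int(v) for v in q[j]),(0,0,255) if len(x)==8 else (0,255,0),1)
    ti.append(t)
    d=[e for e in cut_out(c,'brass_form') if abs(e['bbox'][0]-u[0])<50]
    if c=='scene': print([(e['conf'],e['bbox']) for e in d],[proj(c,np.vstack([x@Rf.T+tf for x in FORM])).min(0),proj(c,np.vstack([x@Rf.T+tf for x in FORM])).max(0)])
cv2.imwrite('pics/d.png',np.hstack(ti))
E
python3 chk.py
```

```text
time: 9.75
position: [0.5502, 0.2676, 0.2486]
tool_rot: [0.943, 0.249, 0.214, -0.056]
pos [0.5502 0.2676 0.2486] q [0.21 0.38 1.79 0.25 0.56 1.08] grip 0.0298 39.7 t 9.75 F [-0.6  0.6 -5. ]
shift [-0.004  0.018  0.007] turn [ 0.001 -0.002 -0.001]
[(0.86, [363.3, 160.3, 389.3, 188.8])] [array([361.52234071, 158.21808839]), array([390.15576405, 189.41357426])]
```

View pics/d.png

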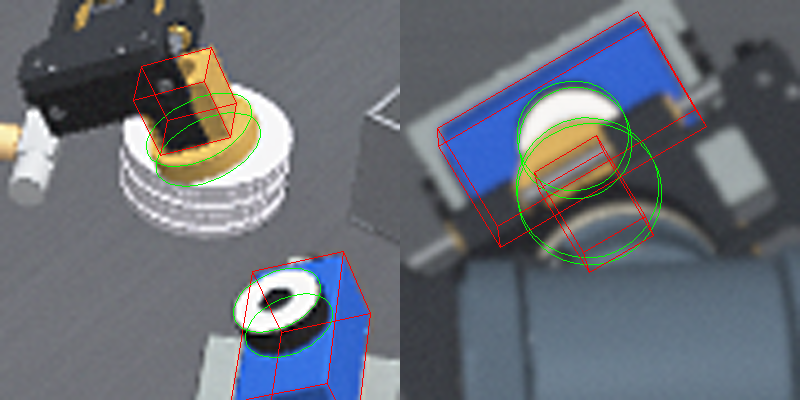

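The overlay agrees with the picture. The held flange sits on the drawn outline in both views (scene about (205,140), top about (585,190) in the crops), and the camera hasn't moved. I'll settle and hand in.

```bash

python3 -m inch '[0,0.015,0,0,0,0,0,0.015,0,0,0,0,0,0.015,0,0,0,0,0,0.015,0,0,0,0,0,0.015,0,0,0,0,0,0.015,0,0,0,0]'
python3 go.py h 0.0397 0.0
python3 -c "from rig import *; print(hand_in())"
```

```text
time: 10.45
position: [0.5506, 0.2665, 0.2482]
tool_rot: [0.943, 0.249, 0.213, -0.056]
ft_force: [-0.7, 1.3, -4.8]
grip_width: 0.0296
grip_force: 39.7
pos [0.5506 0.2665 0.2482] q [0.21 0.38 1.79 0.25 0.56 1.08] grip 0.0296 39.7 t 10.45 F [-0.7  1.3 -4.8]
shift [0.001 0.003 0.003] turn [ 0.001 -0.002 -0.001]
the job is handed in; nothing more can be done
None
```

I handed the job in at 10.5 s with the brass form held steady at 39.7 N, underside to the lens at a measured 110 mm and within about 1 mm and 1° of the target pose I fitted from the images; `hand_in()` gave no verdict.

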